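Lay the filter carton down in its dispensing spot

ROBOT

A 6-joint arm with a two-finger parallel gripper is mounted at the origin on the work surface. World frame = base frame: x ahead of the robot, y to its left, z up, the work surface at z = 0. Lengths are in m, angles in rad, forces in N, time in s.
With the tool pointing down it reaches from about 0.35 to 0.775 m from the base axis. Payload 5.5 kg.
Tool frame: the origin (TCP) lies at the very end of the fingers, on their centre line; the grasp point (between the pads) lies 19 mm behind it; z points along the fingers, x is the direction in which the jaws open and shut, and the axes are right-handed (so a half turn about z gives the same grasp; the last joint's range is limited). The gripper opens to 85 mm and grips with 20 to 120 N. Pads are 22 mm wide; open, the fingers measure 114 mm over their backs; the gripper's body (76 mm by 85 mm) begins 54 mm behind the grasp point. The pads swing forward as they close: fully open they stand 13 mm farther back than shut.
Start: joints at [1.147, 0.313, 0.046, 1.304, 0, 1.431], TCP at [0.161, 0.552, 0.231] pointing down, gripper open.
Joint ranges: [-2.76, 2.76], [-0.86, 1.69], [-1.03, 1.26], [-2.2, 2.34], [-1.47, 1.5], [-3.14, 3.14]. Speed limits (rad/s): [2.57, 2.57, 3.14, 3.14, 3.14, 3.14].

INTERFACE

Orientations are given as a unit quaternion [w, x, y, z].
In Python, from workcell import env gives the robot as it stands.
- The arm moves only by the shell command python3 -m inch 'ROWS' [FORCE]. ROWS is JSON, a list of rows, each a list of 7 numbers: the turn, a rotation vector about the tool's x, y, z each as a share of 8 degrees, from -1 to 1, then the shift along the tool's x, y, z each as a share of 0.05 m, from -1 to 1, then the closure, from 0 (fully open) to 1 (shut). A call has 1 to 12 rows; each row shifts and turns the commanded pose from where the row before left it, along the tool's axes as they then stand; what a row does not reach is not made up. A row lasts 1/10 s, in which the tool goes at most 50 mm and 8.59 degrees, less where a joint would pass 70% of its speed; a pose out of reach is approached as far as the arm can. A call with a number of a shift or a turn outside -1 to 1 is refused whole. A call with a gripper value outside its range is refused whole. The fingers move at their own pace and stop on an object; FORCE is the grip in N (left out, the last holds). Time passes only in rows, so rows that do not move let the fingers close. It gives the time, the measured TCP pose, the force and the opening at its end, in the units of the state.
- env.get_state(): the state, without advancing time (a new reading comes with each control period).
- env.read_camera(name): name is "scene" or "top"; returns the picture (384x512x3 uint8, red, green, blue); there is no depth.
- env.calibration(name): a dict with "fx", "fy", "cx", "cy" (pixels), "k1" (the pictures are not rectified: a ray, as slopes to the right and down, at radius r is drawn at 1 + k1 r^2 times it, then the intrinsics apply), "rvec" (rotation vector, rad) and "tvec" (3), from world to camera coordinates, as OpenCV has them. Camera axes: x right, y down, z forward; pixel columns grow to the right and rows downward; lengths in m; the calibration is good to about 2 mm. A picture is of the moment at which its call begins. calibration takes no time and is no camera call.
- env.hand_in(): hands the job in, once; it reports no verdict.
The state is a dict: "clock": time; "joint_pos": joint angles; "qvel": joint speeds; "tau": joint torques, N m; "tcp_pos": TCP position; "orientation": TCP orientation; "wrist_force": force on the tool from outside, world axes, zero at the start; "ft_torque": the same for the moment, N m; "finger_gap": finger opening in m.
Only numpy, scipy, OpenCV 4.12 (cv2) and the standard library are available. Lean on these libraries where they do the work, as an engineer would, in place of code of your own. Each camera call takes 0.05 s, during which the arm holds its last target.

TASK

Get the paper-filter carton ready for dispensing without picking it up: keeping it standing, push it along the counter until its foot has come over the yellow-outlined square, then push it over so that it lies flat on its back, blue window side up, wholly within the square (lying on the yellow tape is fine). Leave the pitcher, the cup and the tamper where they stand.

Things in the scene. Friction and masses are not known exactly. Their poses are not given: they have to be found in the camera images.
- carton_center (a point): centre of the loose cardboard carton of coffee filters, a closed box 45 mm thick (its x), 100 mm wide (its y), 90 mm tall (its z); 45 mm above the counter. Its front (-x) face is blue with a white window, a blue strip lies on the top along that face, the rest is plain cardboard. It starts standing; its +x runs from the blue face to the back, roughly towards the square; +z up
- carton_toe (a point): middle of the carton's lower back edge, the edge it tips about: (22.5, 0, -45) mm from the carton's centre in the carton's own axes
- back_low_l (a point): corner point of the carton's back face (the face opposite the blue one): lower edge, left (+y) side; its offset from the carton's centre in the carton's own axes is (22.5, 50, -45) mm
- back_low_r (a point): corner point of the carton's back face (the face opposite the blue one): lower edge, right (-y) side; its offset from the carton's centre in the carton's own axes is (22.5, -50, -45) mm
- back_top_l (a point): corner point of the carton's back face (the face opposite the blue one): upper edge, left (+y) side; its offset from the carton's centre in the carton's own axes is (22.5, 50, 45) mm
- back_top_r (a point): corner point of the carton's back face (the face opposite the blue one): upper edge, right (-y) side; its offset from the carton's centre in the carton's own axes is (22.5, -50, 45) mm
- spot: the spot: a square 150 x 150 mm over the outside of its 12 mm yellow tape, dark inside, flat (1 mm, does not hinder sliding), fixed. Origin at its centre on the counter; x points from the side where the carton waits to the far side, square to its edges; z up. The carton's foot starts 25 to 70 mm short of the near edge, up to about 20 mm to either side and 0.2 rad out of line
- pitcher: bystander: loose steel milk pitcher, 72 mm across, 80 mm tall, origin at the centre of its underside
- cup: bystander: loose white ceramic cup, 76 mm across, 60 mm tall, origin at the centre of its underside
- tamper: bystander: loose tamper, steel foot 56 mm across and dark wooden knob, 80 mm tall, origin at the centre of its underside
- carton: the same carton, same axes, origin at the centre of its underside. 0.14 to 0.28 kg, centre of mass at its middle; friction on the counter 0.5 to 0.7: pushed within about 25 mm of the counter it slides, pushed above about 60 mm it tips about the lower edge of its back, and falls by itself once leaning over 27 degrees
Things that resemble listed ones, but are neither listed nor needed, are in the scene too. Leave any purple or red look-alike of the carton alone.

How it is judged:
By the outcome, as a careful person would: the job done as asked, in the order asked, and still so for the second after the job is handed in, with the robot touching nothing.
It also fails if it takes over 38 s, if anything falls off the work surface, if the arm or the gripper's body presses on something with over 40 N, if the wrist force passes 120 N, or if a joint passes its speed limit or range.

## Working session

There is one attempt and no reset: what is moved stays moved. The work goes in short steps, Python scripts to look and compute and a shell command to move; the robot and the scene stay as the last step left them, time stands still between calls to the robot, and variables do not carry over. Pictures are saved under pics/ and viewed, and the job is handed in when it is done.

```bash
ls; mkdir -p pics
python3 - <<'E'
from workcell import env
import cv2
for n in ("scene","top"):
    im=env.read_camera(n); cv2.imwrite(f"pics/{n}0.png",im[:,:,::-1])
    print(n,env.calibration(n))
s=env.get_state()
for k,v in s.items(): print(k,v)
E
```

```text
pics
scene {'fx': 397.09135394415046, 'fy': 397.09135394415046, 'cx': 256.3701712842088, 'cy': 192.4002409888364, 'k1': -0.041304192129266636, 'rvec': array([ 0.76503651,  2.78535342, -0.82688572]), 'tvec': array([ 0.47654004, -0.22984055,  1.21236891])}
top {'fx': 452.8967918508012, 'fy': 452.8967918508012, 'cx': 262.92357611766283, 'cy': 190.00624332460816, 'k1': -0.17218097451053638, 'rvec': array([ 2.13213823, -2.14486264,  0.21740959]), 'tvec': array([0.03371433, 0.56140789, 0.93972751])}
clock 0.1
joint_pos [ 1.14738722e+00  3.13922522e-01  4.51006654e-02  1.30358058e+00
 -1.76887015e-05  1.43120160e+00]
qvel [-0.00018746 -0.00301415  0.00260051  0.00121088 -0.0001584   0.00076651]
tau [ 3.78752447e-03 -4.81725562e+01  2.99243832e+01  1.26800654e-02
 -3.21229788e-05  7.57410476e-06]
tcp_pos [0.16083872 0.55158522 0.23050291]
orientation [ 3.95492965e-04  8.00005817e-01  5.99991706e-01 -6.98971017e-04]
wrist_force [ 0.4359867   0.00748865 -0.23661182]
ft_torque [0.05436246 0.00616437 0.0213109 ]
finger_gap 0.08518976495039614
```

View pics/scene0.png

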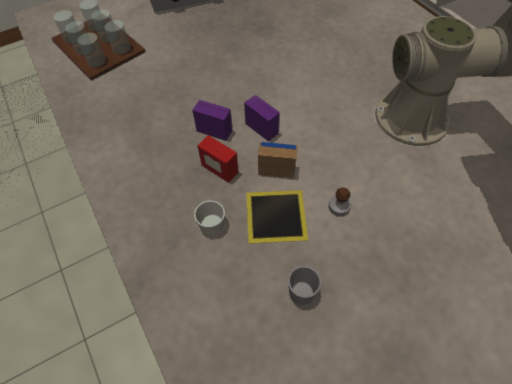

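View pics/top0.png

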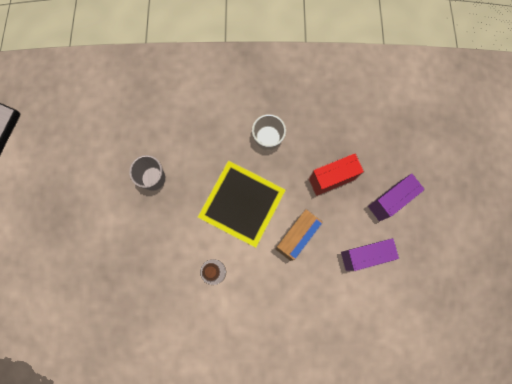

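The top picture shows the carton at about (300,234) with its blue strip to the lower right. The yellow square is at about (242,204). The red and purple look-alikes are at about (337,174), (397,197) and (370,254), behind and beside the carton. I'll enlarge this area to measure.

```bash
cat > h.py <<'E'
import numpy as np, cv2
from workcell import env
def cal(n):
    c=env.calibration(n); R=cv2.Rodrigues(np.array(c['rvec']))[0]; return c,R,np.array(c['tvec'])
def unproj(n,uv,z):
    c,R,t=cal(n); d=np.array([(uv[0]-c['cx'])/c['fx'],(uv[1]-c['cy'])/c['fy']])
    p=d.copy()
    for _ in range(20): p=d/(1+c['k1']*(p@p))
    ray=R.T@np.array([p[0],p[1],1]); o=-R.T@t
    return o+ray*(z-o[2])/ray[2]
def proj(n,X):
    c,R,t=cal(n); q=R@np.array(X)+t; p=q[:2]/q[2]; p=p*(1+c['k1']*(p@p))
    return np.array([c['fx']*p[0]+c['cx'],c['fy']*p[1]+c['cy']])
def crop(src,x0,y0,w,h,k,out):
    im=cv2.imread(src)[y0:y0+h,x0:x0+w]; cv2.imwrite(out,cv2.resize(im,None,fx=k,fy=k,interpolation=cv2.INTER_CUBIC))
E
python3 - <<'E'
from h import *
crop('pics/top0.png',190,150,150,110,5,'pics/top0c.png')
crop('pics/scene0.png',235,130,80,120,5,'pics/scene0c.png')
for n in('scene','top'): c,R,t=cal(n); print(n,-R.T@t)
for uv in[(268,137),(147,176),(211,275)]: print(unproj('top',uv,0))
print(proj('top',[0.161,.552,.231]),proj('top',[0,0,0]))
E
```

```text
scene [0.83261008 0.49724058 0.89959309]
top [0.38560389 0.05443105 1.02359668]
[0.69735645 0.01616914 0.        ]
[0.60473527 0.29830476 0.        ]
[0.37808688 0.14674066 0.        ]
[-15.73633461 387.30173556] [278.16991845 443.88688727]
```

View pics/top0c.png

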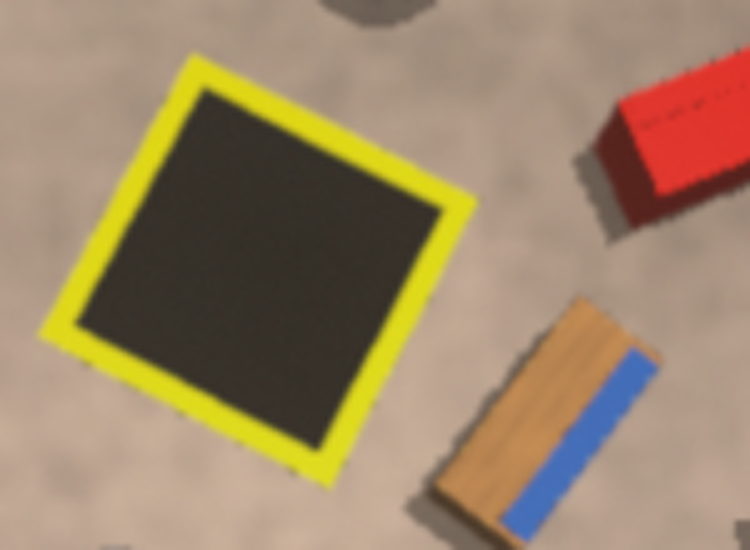

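View pics/scene0c.png

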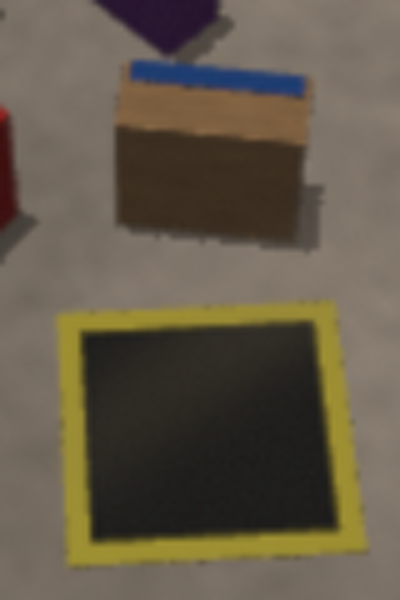

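```bash
cat >> h.py <<'E'
def cu(p,x0,y0,k): return ((p[0]+.5)/k-.5+x0,(p[1]+.5)/k-.5+y0)
def cartfit(pts):
    # pts: list of (cam, uv, local xyz rel. underside centre); standing; fit x,y,yaw
    from scipy.optimize import least_squares
    def W(p,l):
        c,s=np.cos(p[2]),np.sin(p[2]); return [p[0]+c*l[0]-s*l[1],p[1]+s*l[0]+c*l[1],l[2]]
    f=lambda p: np.concatenate([proj(n,W(p,l))-uv for n,uv,l in pts])
    best=min((least_squares(f,[.5,0,a]) for a in np.linspace(0,6,7)),key=lambda r:r.cost)
    return best.x,f(best.x).reshape(-1,2)
E
python3 - <<'E'
from h import *
np.set_printoptions(precision=4,suppress=True)
T=lambda p:cu(p,190,150,5); S=lambda p:cu(p,235,130,5)
sq=[unproj('top',T(p),.001)[:2] for p in[(193,52),(478,201),(331,489),(38,334)]]
print(sq,[np.linalg.norm(sq[i]-sq[i-1]) for i in range(4)])
sq2=[unproj('scene',S(p),.001)[:2] for p in[(368,551),(333,301),(57,315),(68,567)]]
print(sq2, np.mean(sq,0),np.mean(sq2,0))
# carton: heading x from blue to back
h=.09;a=.0225;b=.05
# seen along +x in top pic heading is to upper-left; left(+y) is lower-left 
pts=[('top',T((581,296)),(a,-b,h)),('top',T((432,487)),(a,b,h)),('top',T((662,358)),(-a,-b,h)),('top',T((525,549)),(-a,b,h))]
p,r=cartfit(pts);print(p,r)
pts2=[('scene',S((117,125)),(a,-b,h)),('scene',S((304,145)),(a,b,h)),('scene',S((117,224)),(a,-b,0)),('scene',S((297,242)),(a,b,0)),('scene',S((127,62)),(-a,-b,h)),('scene',S((309,75)),(-a,b,h))]
p2,r=cartfit(pts2);print(p2,r)
p3,r=cartfit(pts+pts2);print(p3)
d=(sq[0]+sq[3])/2-(sq[1]+sq[2])/2; ang=np.arctan2(d[1],d[0]);print('spot ang',ang)
for q in(p,p2,p3):
  for c in (np.mean(sq,0),np.mean(sq2,0)):
    R=np.array([[np.cos(ang),np.sin(ang)],[-np.sin(ang),np.cos(ang)]]);print('carton in spot',R@(q[:2]-c),q[2]-ang)
E
```

```text
[array([0.6416, 0.1093]), array([ 0.5707, -0.0221]), array([0.4393, 0.0462]), array([0.5101, 0.1791])] [np.float64(0.148912767207517), np.float64(0.14923703140345548), np.float64(0.14809686880766249), np.float64(0.15049606244396438)]
[array([0.5083, 0.1793]), array([0.4397, 0.0462]), array([ 0.5721, -0.0228]), array([0.6415, 0.1099])] [0.5404 0.0781] [0.5404 0.0782]
[ 0.4617 -0.044   0.916 ] [[-0.595  -0.4125]
 [ 0.5699 -0.2533]
 [ 0.5274  0.1042]
 [-0.5002  0.551 ]]
[ 0.4614 -0.0448  0.9149] [[-0.5726  0.0993]
 [ 0.668  -0.4125]
 [-0.2289  0.4626]
 [-0.243   0.2475]
 [-0.5033 -0.5965]
 [ 0.8447  0.1159]]Traceback (most recent call last):
  File "<stdin>", line 15, in <module>
  File "h.py", line 23, in cartfit
    best=min((least_squares(f,[.5,0,a]) for a in np.linspace(0,6,7)),key=lambda r:r.cost)
  File "h.py", line 23, in <genexpr>
    best=min((least_squares(f,[.5,0,a]) for a in np.linspace(0,6,7)),key=lambda r:r.cost)
              ~~~~~~~~~~~~~^^^^^^^^^^^^
    return func(*args, **kwargs)
    result = trf(vector_fun.fun, vector_fun.jac, x0, f0, J0, lb, ub, ftol, xtol,
        
[... 390 characters left out ...]
wrapped(xp_copy(self.x))
             ~~~~~~~~~~~~~~~~^^^^^^^^^^^^^^^^^
    return np.atleast_1d(self.fun(x))
                         ~~~~~~~~^^^
    return self.f(x, *self.args, **self.kwargs)
           ~~~~~~^^^^^^^^^^^^^^^^^^^^^^^^^^^^^^
  File "h.py", line 22, in <lambda>
    f=lambda p: np.concatenate([proj(n,W(p,l))-uv for n,uv,l in pts])
                                ~~~~^^^^^^^^^^
  File "h.py", line 12, in proj
    c,R,t=cal(n); q=R@np.array(X)+t; p=q[:2]/q[2]; p=p*(1+c['k1']*(p@p))
          ~~~^^^
  File "h.py", line 4, in cal
    c=env.calibration(n); R=cv2.Rodrigues(np.array(c['rvec']))[0]; return c,R,np.array(c['tvec'])
ValueError: time passes only in moves, steps and waits
```

```bash
sed -i 's/^def cal(n):/from functools import lru_cache\n@lru_cache\ndef cal(n):/' h.py
python3 - <<'E'
from h import *
np.set_printoptions(precision=4,suppress=True)
c=np.array([.5404,.0781]);ang=1.0787
R=np.array([[np.cos(ang),np.sin(ang)],[-np.sin(ang),np.cos(ang)]])
for nm,uv,z in[('redtopL',(314,170.5),.09),('redtopLlow',(321.5,189),.09),('redtopR',(362,172),.09),('purLtopleft',(344,250),.09),('purLtopbot',(350,270),.09),('purLtopright',(398,258),.09),('purU left',(371,204),.09),('purU bot',(384,219),.09)]:
    w=unproj('top',uv,z)[:2]; print(nm,w,'spot',R@(w-c))
for uv in[(268,137),(147,176),(211,275)]: w=unproj('top',uv,0.0)[:2]; print(w,R@(w-c))
print('carton',R@(np.array([.4615,-.0444])-c))
E
```

```text
redtopL [ 0.596  -0.0774] spot [-0.1108 -0.1225]
redtopLlow [ 0.556  -0.0922] spot [-0.1427 -0.0943]
redtopR [ 0.5927 -0.1811] spot [-0.2037 -0.1686]
purLtopleft [ 0.4274 -0.1357] spot [-0.2418 -0.0014]
purLtopbot [ 0.3859 -0.147 ] spot [-0.2714  0.0298]
purLtopright [ 0.4085 -0.2506] spot [-0.352 -0.039]
purU left [ 0.5234 -0.1973] spot [-0.2507 -0.1151]
purU bot [ 0.4911 -0.224 ] spot [-0.2895 -0.0993]
[0.6974 0.0162] [ 0.0196 -0.1676]
[0.6047 0.2983] [0.2245 0.0473]
[0.3781 0.1467] [-0.0162  0.1755]
carton [-0.1452  0.0117]
```

```bash
python3 -m inch '[[0,0,0,-0.5,0.75,0,0.4],[0,0,0,-0.5,0.75,0,0.4],[0,0,0,-0.5,0.75,0,0.4],[0,0,0,-0.5,0.75,0,0.4],[0,0,0,-0.5,0.75,0,0.4],[0,0,0,-0.5,0.75,0,0.4],[0,0,0,-0.5,0.75,0,0.4],[0,0,0,-0.5,0.75,0,0.4],[0,0,0,-0.5,0.75,0,0.4],[0,0,0,-0.5,0.75,0,0.4]]'
```

```text
clock: 1.1
tcp_pos: [0.4517, 0.2053, 0.2311]
orientation: [-0.0, 0.8, 0.6, -0.0]
wrist_force: [0.3, 0.8, 1.0]
finger_gap: 0.0512
```

The two views agree. In spot axes the carton is at (-145, +12) mm with a yaw error of -0.16 rad. I'll move behind it, between it and the purple box, and then turn the tool square to the spot.

```bash
python3 -m inch '[[0,0,0,-0.81,0.22,0,0.25],[0,0,0,-0.81,0.22,0,0.25],[0,0,0,-0.81,0.22,0,0.25],[0,0,0,-0.81,0.22,0,0.25],[0,0,0,-0.81,0.22,0,0.25],[0,0,0,-0.81,0.22,0,0.25],[0,0,0,-0.81,0.22,0,0.25],[0,0,0,0,0,0,0.25]]'
python3 -m inch '[[0,0,1,0,0,0,0.25],[0,0,1,0,0,0,0.25],[0,0,1,0,0,0,0.25],[0,0,1,0,0,0,0.25],[0,0,1,0,0,0,0.25],[0,0,1,0,0,0,0.25],[0,0,1,0,0,0,0.25],[0,0,1,0,0,0,0.25],[0,0,1,0,0,0,0.25],[0,0,1,0,0,0,0.25],[0,0,1,0,0,0,0.25],[0,0,0.74,0,0,0,0.25]]'
cat >> h.py <<'E'
C0=np.array([.5404,.0781]);ANG=1.0787
def tgt(xs,ys,z,tilt_deg):
    "print remaining turn/shift (units) to TCP at spot (xs,ys), height z, -y heading along spot x, tilted tips-forward; and without turn"
    from scipy.spatial.transform import Rotation as Ro
    s=env.get_state(); q=np.array(s['orientation']); R=Ro.from_quat(q[[1,2,3,0]])
    h=np.array([np.cos(ANG),np.sin(ANG),0]); k=np.array([0,0,1.]); t=np.radians(tilt_deg)
    y=-(np.cos(t)*h+np.sin(t)*k); z_=np.sin(t)*h-np.cos(t)*k; x=np.cross(y,z_)
    Rt=Ro.from_matrix(np.stack([x,y,z_],1))
    S=np.array([[h[0],h[1]],[-h[1],h[0]]]); p=np.array(s['tcp_pos'])
    w=np.r_[C0+S.T@[xs,ys],z]
    np.set_printoptions(precision=3,suppress=True)
    print('clock',s['clock'],'tcp spot',S@(p[:2]-C0),'z',p[2],'F',np.array(s['wrist_force']),'q',np.array(s['joint_pos']))
    print('turn units',np.degrees((R.inv()*Rt).as_rotvec())/8,'shift now',R.inv().apply(w-p)/.05,'shift after turn',Rt.inv().apply(w-p)/.05)
E
python3 -c "
from h import *
tgt(-.192,.005,.023,5)"
```

```text
clock: 1.9
tcp_pos: [0.4455, -0.0909, 0.2309]
orientation: [0.0, 0.802, 0.597, -0.0]
wrist_force: [0.2, 1.2, -0.1]
finger_gap: 0.0641
clock: 3.1
tcp_pos: [0.4453, -0.0858, 0.2309]
orientation: [-0.0, 0.984, -0.177, -0.0]
wrist_force: [-0.3, -0.7, 0.3]
finger_gap: 0.0642
clock 3.1 tcp spot [-0.189  0.006] z 0.23094770104324494 F [-0.289 -0.75   0.311] q [-0.368  0.079 -0.247  1.246  0.     1.559]
turn units [0.622 0.05  0.969] shift now [0.025 0.056 4.159] shift after turn [0.028 0.414 4.139]
```

```bash
python3 -m inch '[[0.62,0,0,0,0,0,0.25],[0,0,0,0,0,0,0.25],[0,0,0,0,0,0,0.25],[0,0,0,0,0,0,0.25]]'
python3 -c "
from h import *
tgt(-.192,.005,.023,5)"
```

```text
clock: 3.5
tcp_pos: [0.4455, -0.0863, 0.2312]
orientation: [-0.042, 0.984, -0.175, 0.007]
wrist_force: [0.1, -0.3, 0.0]
finger_gap: 0.0644
clock 3.5 tcp spot [-0.19   0.006] z 0.23118340213117566 F [ 0.086 -0.3    0.009] q [-0.426  0.075 -0.254  1.249  0.086  1.496]
turn units [0.011 0.089 1.001] shift now [0.015 0.404 4.144] shift after turn [0.02  0.407 4.144]
```

```bash
python3 -m inch '[[0,0,1,0,0,0,0.25],[0,0,0,0,0.08,0.83,0.25],[0,0,0,0,0.08,0.83,0.25],[0,0,0,0,0.08,0.83,0.25],[0,0,0,0,0,0,0.25],[0,0,0,0,0,0,0.25]]'
python3 - <<'E'
from h import *
tgt(-.192,.005,.023,5)
for n in ("scene","top"): cv2.imwrite(f"pics/{n}1.png",env.read_camera(n)[:,:,::-1])
crop('pics/scene1.png',185,70,160,190,3,'pics/scene1c.png')
crop('pics/top1.png',190,120,200,160,4,'pics/top1c.png')
E
```

```text
clock: 4.1
tcp_pos: [0.4433, -0.0866, 0.1065]
orientation: [-0.043, 0.969, -0.243, 0.004]
wrist_force: [0.4, 0.1, 0.4]
finger_gap: 0.0644
clock 4.1 tcp spot [-0.191  0.008] z 0.10654192640334988 F [0.368 0.066 0.363] q [-0.429  0.156 -0.482  0.941  0.086  1.632]
turn units [0.013 0.098 0.002] shift now [0.077 0.163 1.662] shift after turn [0.055 0.166 1.663]
```

View pics/scene1c.png

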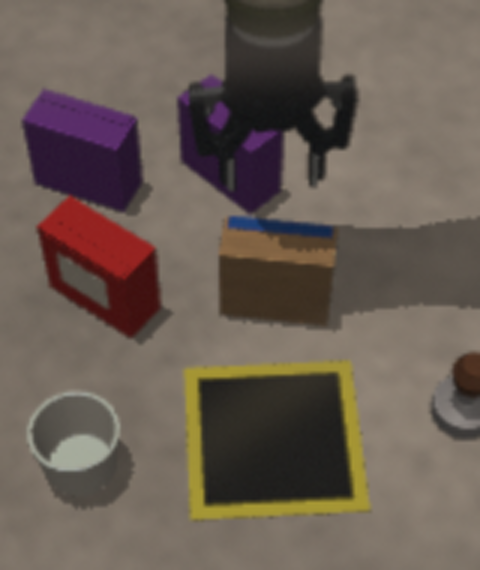

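View pics/top1c.png

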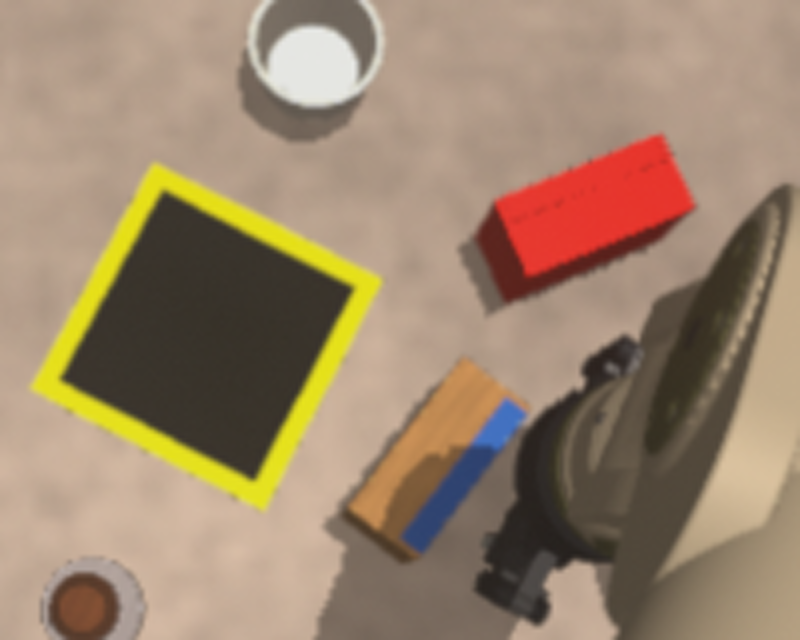

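Both fingertips hang behind the blue face, at crop (228,185) and (315,183) in the scene view. They are clear of the carton, the purple boxes and the red box, so I'll descend.

```bash
python3 -m inch '[[0,0,0,0.03,0.1,0.55,0.25],[0,0,0,0.03,0.06,0.55,0.25],[0,0,0,0,0.05,0.55,0.25],[0,0,0,0,0,0,0.25],[0,0,0,0,0,0,0.25]]'
python3 - <<'E'
from h import *
tgt(-.142,.000,.023,5)
cv2.imwrite(f"pics/scene2.png",env.read_camera('scene')[:,:,::-1])
crop('pics/scene2.png',185,70,160,190,3,'pics/scene2c.png')
E
```

```text
clock: 4.7
tcp_pos: [0.445, -0.0915, 0.0247]
orientation: [-0.043, 0.969, -0.243, 0.005]
wrist_force: [0.3, -0.9, -0.7]
finger_gap: 0.0641
clock 4.7 tcp spot [-0.195  0.004] z 0.024704510183526974 F [ 0.309 -0.894 -0.736] q [-0.438  0.257 -0.591  0.728  0.086  1.624]
turn units [ 0.01   0.074 -0.   ] shift now [ 0.08  -1.045  0.123] shift after turn [ 0.079 -1.044  0.126]
```

View pics/scene2c.png

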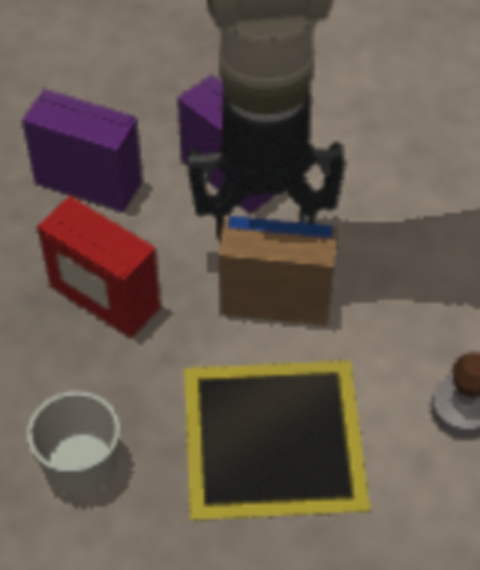

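The fingers are down behind the carton and nothing has been touched (force about 1 N). I'll start a slow push.

```bash
python3 -m inch '[[0,0,0,0.005,-0.08,0.01,0.25],[0,0,0,0.005,-0.08,0.01,0.25],[0,0,0,0.005,-0.08,0.01,0.25],[0,0,0,0.005,-0.08,0.01,0.25],[0,0,0,0.005,-0.08,0.015,0.25],[0,0,0,0.005,-0.08,0.015,0.25],[0,0,0,0.005,-0.08,0.015,0.25],[0,0,0,0.005,-0.08,0.015,0.25],[0,0,0,0.005,-0.08,0.015,0.25],[0,0,0,0.005,-0.08,0.015,0.25],[0,0,0,0,0,0,0.25]]'
python3 - <<'E'
from h import *
tgt(-.089,.000,.020,5)
for n in ("scene","top"): cv2.imwrite(f"pics/{n}3.png",env.read_camera(n)[:,:,::-1])
crop('pics/scene3.png',235,110,90,140,5,'pics/scene3c.png')
crop('pics/top3.png',190,120,200,160,4,'pics/top3c.png')
E
```

```text
clock: 5.85
tcp_pos: [0.4651, -0.0559, 0.0198]
orientation: [-0.043, 0.969, -0.243, 0.004]
wrist_force: [0.4, -0.2, -0.9]
finger_gap: 0.0637
clock 5.85 tcp spot [-0.154  0.003] z 0.019812633797651278 F [ 0.36  -0.181 -0.863] q [-0.348  0.283 -0.569  0.719  0.087  1.714]
turn units [0.005 0.09  0.003] shift now [ 0.063 -1.288  0.107] shift after turn [ 0.061 -1.288  0.109]
```

View pics/scene3c.png

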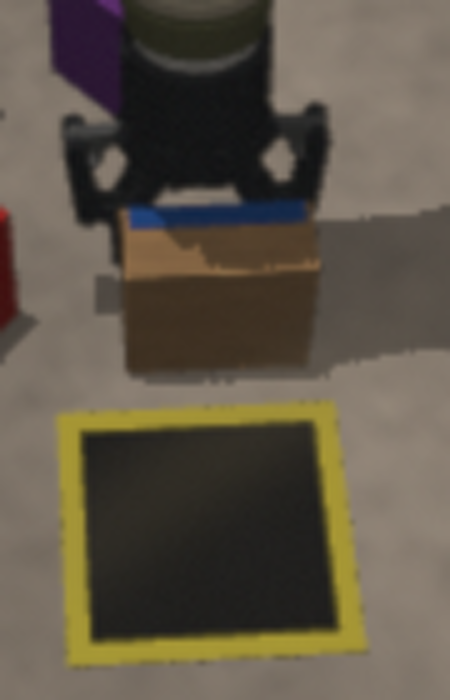

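View pics/top3c.png

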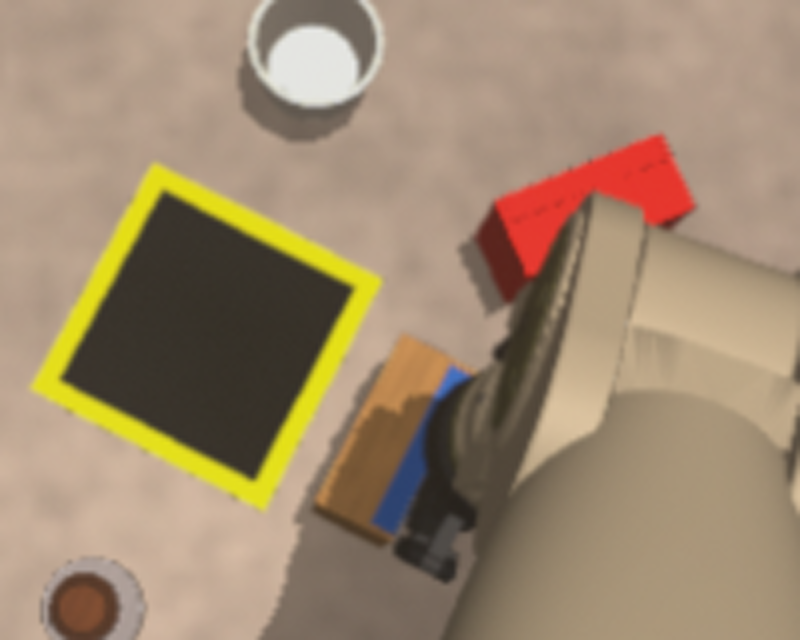

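The carton is still upright and has turned nearly square to the spot. Its back face corners in the scene crop are about (126,278), (318,267), (127,373) and (308,371). I'll measure from these.

```bash
cat >> h.py <<'E'
def inspot(p):
    c,s=np.cos(ANG),np.sin(ANG); d=np.array(p[:2])-C0
    return np.round([c*d[0]+s*d[1],-s*d[0]+c*d[1],p[2]-ANG],4)
E
python3 - <<'E'
from h import *
h=.09;a=.0225;b=.05
S=lambda p:cu(p,235,110,5); T=lambda p:cu(p,190,120,4)
pts=[('scene',S((126,278)),(a,-b,h)),('scene',S((318,267)),(a,b,h)),('scene',S((127,373)),(a,-b,0)),('scene',S((308,371)),(a,b,0))]
p,r=cartfit(pts);print(inspot(p),r.round(2))
pt=[('top',T((405,334)),(a,-b,h)),('top',T((316,504)),(a,b,h)),('top',T((384,545)),(-a,b,h))]
p,r=cartfit(pt);print(inspot(p),r.round(2))
p,r=cartfit(pt+pts);print(inspot(p))
E
```

```text
[-0.1209  0.0126 -0.0049] [[-0.3  -0.38]
 [ 0.55  0.42]
 [-0.3   0.42]
 [ 0.03 -0.51]]
[-0.1206  0.0139 -0.0283] [[ 0.05  0.28]
 [-1.08 -0.39]
 [ 1.03  0.11]]
[-0.1207  0.0135 -0.0227]
```

```bash
python3 -m inch '[[0,0,0,0.01,-0.08,0.007,0.25],[0,0,0,0.01,-0.08,0.007,0.25],[0,0,0,0.01,-0.08,0.007,0.25],[0,0,0,0.01,-0.08,0.007,0.25],[0,0,0,0.01,-0.08,0.007,0.25],[0,0,0,0.01,-0.08,0.007,0.25],[0,0,0,0.01,-0.08,0.007,0.25],[0,0,0,0.01,-0.08,0.007,0.25],[0,0,0,0.01,-0.08,0.007,0.25],[0,0,0,0.01,-0.08,0.007,0.25],[0,0,0,0.01,-0.08,0.007,0.25],[0,0,0,0,0,0,0.25]]'
python3 - <<'E'
from h import *
tgt(-.089,.000,.020,5)
for n in ("scene","top"): cv2.imwrite(f"pics/{n}4.png",env.read_camera(n)[:,:,::-1])
crop('pics/scene4.png',235,110,90,140,5,'pics/scene4c.png')
crop('pics/top4.png',190,120,200,160,4,'pics/top4c.png')
E
```

```text
clock: 7.15
tcp_pos: [0.4911, -0.0197, 0.0199]
orientation: [-0.043, 0.969, -0.243, 0.005]
wrist_force: [0.0, -0.6, -0.1]
finger_gap: 0.0644
clock 7.15 tcp spot [-0.109 -0.003] z 0.01990599036013163 F [ 0.    -0.567 -0.115] q [-0.257  0.315 -0.522  0.726  0.087  1.805]
turn units [0.006 0.086 0.003] shift now [-0.055 -0.408  0.034] shift after turn [-0.055 -0.408  0.034]
```

View pics/scene4c.png

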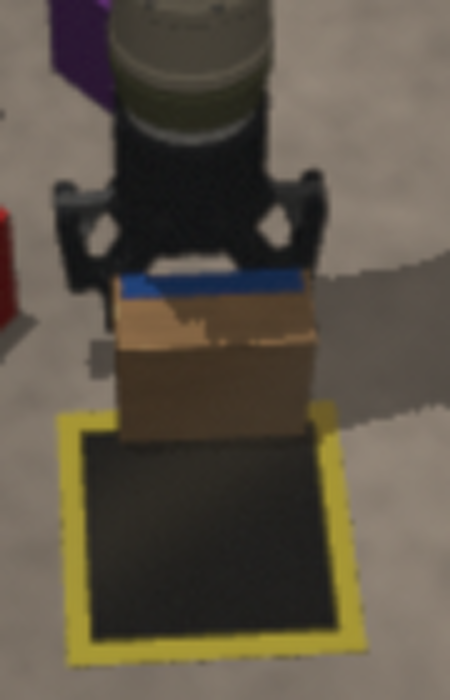

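View pics/top4c.png

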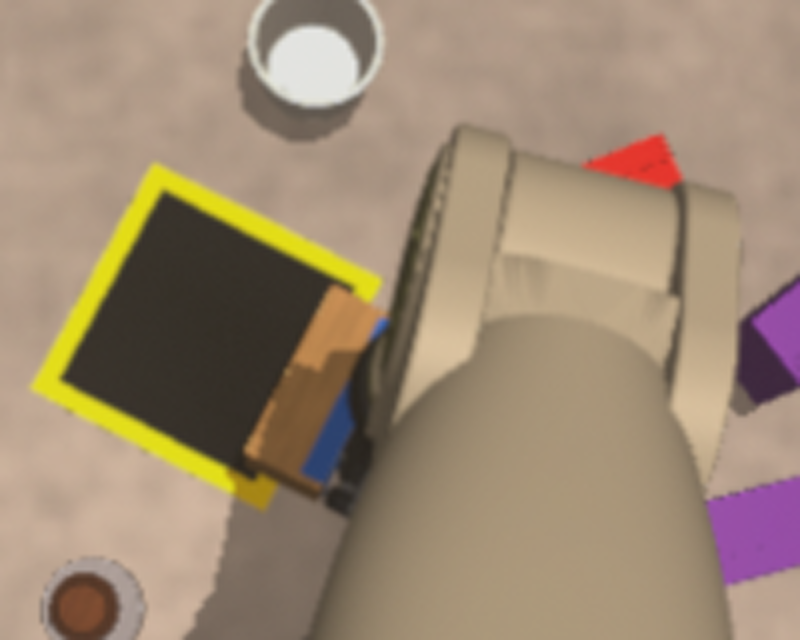

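The carton is upright with its foot partly over the square, and the back edge in the scene view runs (120,440) to (308,438). It needs about 20 mm more.

```bash
python3 -m inch '[[0,0,0,0.01,-0.08,0.007,0.25],[0,0,0,0.01,-0.08,0.007,0.25],[0,0,0,0.01,-0.08,0.007,0.25],[0,0,0,0.01,-0.08,0.007,0.25],[0,0,0,0.01,-0.08,0.007,0.25],[0,0,0,0,0,0,0.25],[0,0,0,0,0,0,0.25]]'
python3 - <<'E'
from h import *
tgt(-.099,.000,.020,5)
cv2.imwrite(f"pics/scene5.png",env.read_camera('scene')[:,:,::-1])
crop('pics/scene5.png',235,130,90,120,5,'pics/scene5c.png')
E
```

```text
clock: 7.95
tcp_pos: [0.5026, -0.0033, 0.0198]
orientation: [-0.043, 0.969, -0.243, 0.005]
wrist_force: [-0.5, -0.8, -0.8]
finger_gap: 0.0641
clock 7.95 tcp spot [-0.09  -0.005] z 0.01977409904063754 F [-0.52  -0.785 -0.811] q [-0.219  0.331 -0.498  0.73   0.086  1.844]
turn units [0.006 0.086 0.002] shift now [-0.104  0.187 -0.019] shift after turn [-0.104  0.187 -0.021]
```

View pics/scene5c.png

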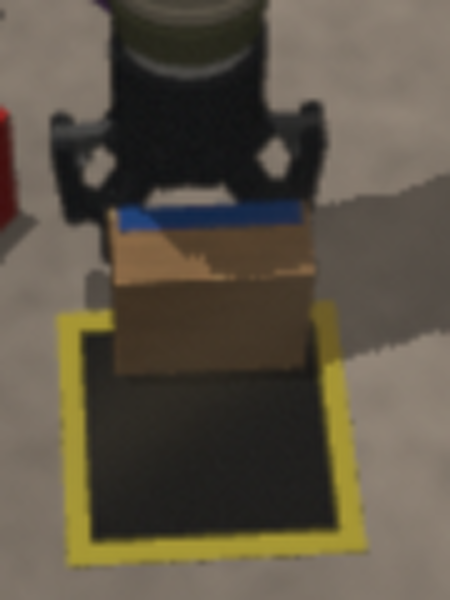

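Run:
```python
from h import *
h=.09;a=.0225;b=.05
S=lambda p:cu(p,235,130,5)
pts=[('scene',S((113,284)),(a,-b,h)),('scene',S((316,272)),(a,b,h)),('scene',S((114,376)),(a,-b,0)),('scene',S((306,374)),(a,b,0))]
p,r=cartfit(pts);print(inspot(p),r.round(2))
```

```text
[-0.0561  0.0042 -0.0061] [[ 0.04 -0.26]
 [ 0.14  0.69]
 [ 0.22  0.27]
 [-0.42 -0.7 ]]
```

The carton stands at (-56, +4) mm with a yaw of -0.006 rad, so the toe is 34 mm short of the centre. Its whole foot is essentially inside the square, and lying it would span -34 to +56 mm. Next I'll back off, rise to about 73 mm and tip it slowly.

```bash
python3 -m inch '[[0,0,0,0,0.15,0,0.25],[0,0,0,-0.06,0,-0.35,0.25],[0,0,0,-0.06,0,-0.35,0.25],[0,0,0,-0.06,0,-0.36,0.25],[0,0,0,0,0,0,0.25],[0,0,0,0,0,0,0.25]]'
python3 - <<'E'
from h import *
tgt(-.0895,.004,.073,5)
cv2.imwrite(f"pics/scene6.png",env.read_camera('scene')[:,:,::-1])
crop('pics/scene6.png',235,110,90,140,5,'pics/scene6c.png')
E
```

```text
clock: 8.6
tcp_pos: [0.4896, -0.0107, 0.0721]
orientation: [-0.043, 0.969, -0.243, 0.005]
wrist_force: [0.7, 0.3, -0.6]
finger_gap: 0.0641
clock 8.6 tcp spot [-0.102  0.003] z 0.07212639895141713 F [ 0.73   0.279 -0.64 ] q [-0.24   0.246 -0.463  0.851  0.086  1.824]
turn units [ 0.008  0.079 -0.004] shift now [-0.024 -0.257  0.005] shift after turn [-0.024 -0.257  0.005]
```

View pics/scene6c.png

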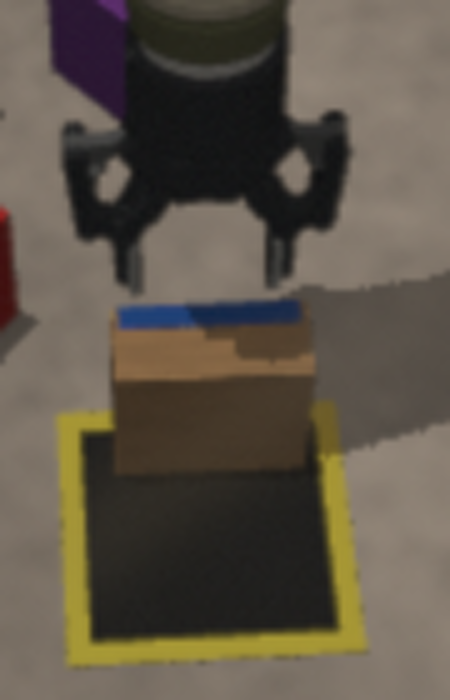

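```bash
python3 -m inch '[[0,0,0,0,-0.06,0.005,0.25],[0,0,0,0,-0.06,0.005,0.25],[0,0,0,0,-0.06,0.005,0.25],[0,0,0,0,-0.06,0.005,0.25],[0,0,0,0,-0.06,0.005,0.25],[0,0,0,0,-0.06,0.005,0.25],[0,0,0,0,-0.06,0.005,0.25],[0,0,0,0,-0.06,0.005,0.25],[0,0,0,0,-0.06,0.005,0.25],[0,0,0,0,-0.06,0.005,0.25]]'
python3 - <<'E'
from h import *
tgt(-.0575,.004,.073,5)
cv2.imwrite(f"pics/scene7.png",env.read_camera('scene')[:,:,::-1])
crop('pics/scene7.png',235,110,90,140,5,'pics/scene7c.png')
E
```

```text
clock: 9.65
tcp_pos: [0.5038, 0.0164, 0.0722]
orientation: [-0.043, 0.969, -0.243, 0.005]
wrist_force: [-1.1, -0.3, 0.7]
finger_gap: 0.064
clock 9.65 tcp spot [-0.072  0.003] z 0.07223967043705207 F [-1.103 -0.293  0.699] q [-0.178  0.268 -0.433  0.855  0.085  1.885]
turn units [ 0.009  0.085 -0.002] shift now [-0.017 -0.283  0.009] shift after turn [-0.017 -0.283  0.01 ]
```

View pics/scene7c.png

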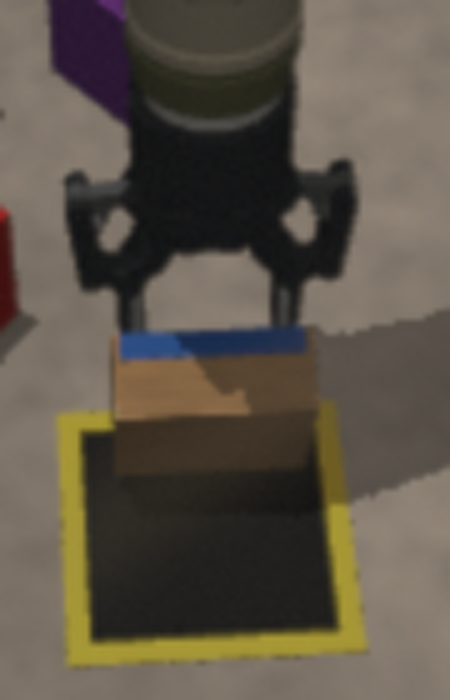

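The carton is tipping about its toe. The lower edge is still at crop (116,473) to (308,470), so it hasn't slid. I'll keep pushing slowly past the balance point.

```bash
python3 -m inch '[[0,0,0,0,-0.05,0.004,0.25],[0,0,0,0,-0.05,0.004,0.25],[0,0,0,0,-0.05,0.004,0.25],[0,0,0,0,-0.05,0.004,0.25],[0,0,0,0,-0.05,0.004,0.25],[0,0,0,0,-0.05,0.004,0.25],[0,0,0,0,-0.05,0.004,0.25],[0,0,0,0,-0.05,0.004,0.25],[0,0,0,0,0,0,0.25],[0,0,0,0,0,0,0.25]]'
python3 - <<'E'
from h import *
tgt(-.0575,.004,.073,5)
cv2.imwrite(f"pics/scene8.png",env.read_camera('scene')[:,:,::-1])
crop('pics/scene8.png',235,110,90,140,5,'pics/scene8c.png')
E
```

```text
clock: 10.7
tcp_pos: [0.513, 0.034, 0.0722]
orientation: [-0.043, 0.969, -0.243, 0.005]
wrist_force: [-0.3, 0.7, 0.8]
finger_gap: 0.0641
clock 10.7 tcp spot [-0.052  0.003] z 0.0722336113782566 F [-0.33   0.743  0.772] q [-0.14   0.283 -0.411  0.859  0.085  1.923]
turn units [ 0.011  0.088 -0.001] shift now [-0.014  0.111 -0.025] shift after turn [-0.013  0.111 -0.025]
```

View pics/scene8c.png

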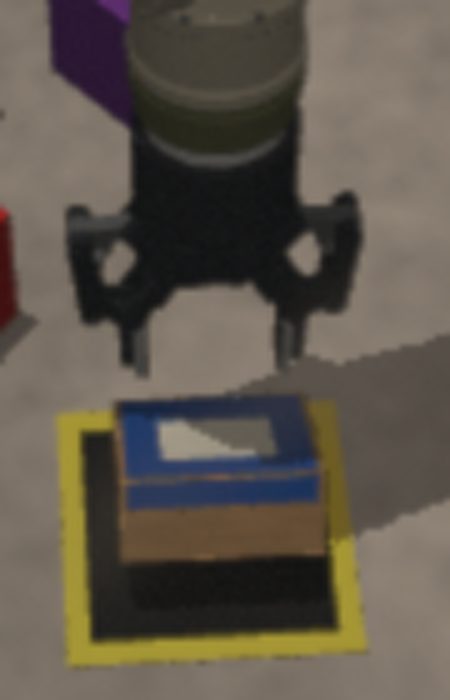

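The carton has gone over with its blue window up, though it may not be fully settled in this frame. I'll back off upward and check with both cameras.

```bash
python3 -m inch '[[0,0,0,0,0.3,-0.3,0.25],[0,0,0,0,0.5,-0.7,0.25],[0,0,0,0,0.5,-0.8,0.25],[0,0,0,0,0.5,-0.8,0.25],[0,0,0,0,0.8,-0.5,0.25],[0,0,0,0,0.8,0,0.25],[0,0,0,0,0,0,0.25],[0,0,0,0,0,0,0.25]]'
python3 - <<'E'
from h import *
for n in ("scene","top"): cv2.imwrite(f"pics/{n}9.png",env.read_camera(n)[:,:,::-1])
crop('pics/scene9.png',185,110,160,190,3,'pics/scene9c.png')
crop('pics/top9.png',190,120,200,160,4,'pics/top9c.png')
E
```

```text
clock: 11.55
tcp_pos: [0.428, -0.1287, 0.2122]
orientation: [-0.043, 0.969, -0.245, 0.005]
wrist_force: [0.6, -0.1, 0.8]
finger_gap: 0.0643
```

View pics/scene9c.png

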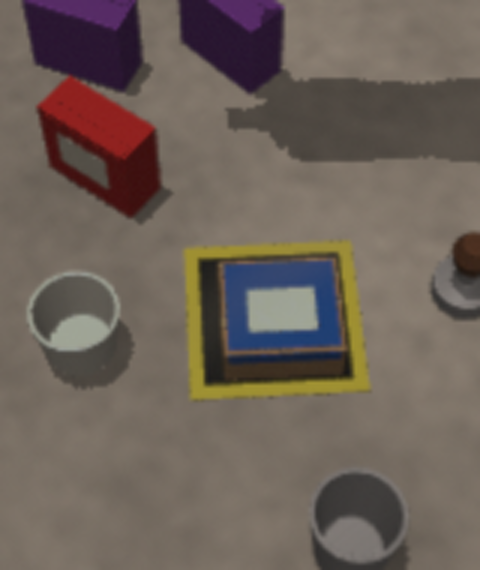

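View pics/top9c.png

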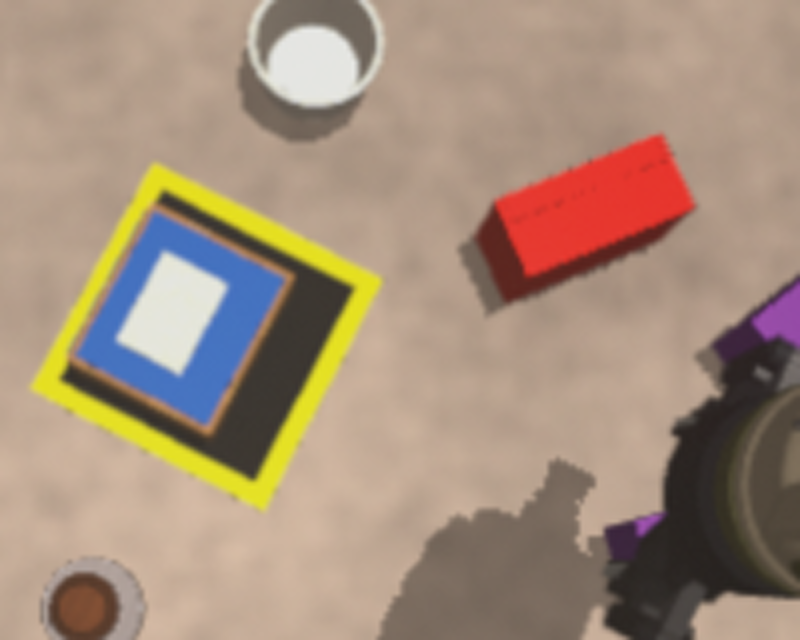

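The carton lies blue window up, inside the tape in both views. I'll check the margins and settling numerically before handing in.

Run:
```python
from h import *
for uv in[(156,205),(293,273),(211,437),(69,357)]:
    w=unproj('top',cu(uv,190,120,4),.045); print(inspot([*w[:2],ANG])[:2])
print()
for uv in[(222,263),(338,260),(345,350),(225,354)]:
    w=unproj('scene',cu(uv,185,110,3),.045); print(inspot([*w[:2],ANG])[:2])
a=cv2.imread('pics/top0.png').astype(int);b=cv2.imread('pics/top9.png').astype(int)
d=abs(a-b).sum(2)
for n,(u,v) in dict(cup=(268,131),pitcher=(147,172),tamper=(211,272),red=(330,175)).items(): print(n,(d[v-20:v+20,u-18:u+18]>60).sum())
```

```text
[ 0.0553 -0.0445]
[-0.0294 -0.0462]
[-0.0322  0.0544]
[0.0568 0.0523]

[-0.0296 -0.043 ]
[-0.0278  0.0553]
[0.0583 0.0527]
[ 0.0573 -0.0444]
cup 0
pitcher 0
tamper 0
red 0
```

```bash
python3 -c "
from workcell import env
print(env.hand_in(), env.get_state()['clock'])"
```

```text
the job is handed in; nothing more can be done
the job is handed in; nothing more can be done
```

The carton now lies flat on its back inside the yellow-outlined square, blue window up, and the job is handed in. I pushed it low with both fingertips. It stayed standing and turned square to the spot as it slid, until its foot was over the square. I then backed off, rose to about 72 mm and tipped it slowly about its lower back edge.

- **Position:** Both cameras put the lying carton at about -31 to +57 mm along the square and -46 to +55 mm across it. The limit is ±75 mm, so the closest edges have at least 16 mm to spare.
- **Bystanders:** The image patches around the pitcher, cup, tamper and red look-alike are unchanged from the first picture. I checked the purple boxes only by eye and position, because the arm partly hid them in the last top view.
- **Limits:** It was done by about 11.6 s, with wrist forces of about 1 N wherever I read them. The arm had backed well away and was touching nothing. No check failed.

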